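# Clamp and open the tip jar

### The job

Lock the tip jar in its cam clamp by swinging the lever a quarter turn, fully home, counter-clockwise seen from above. Then, leaving the jar in the clamp, unscrew its cap (counter-clockwise, about one and a half turns) without forcing it until the thread lets go, lift it straight off and set it down gently, open side down and wholly on the cork mat. Leave the shaping block, the ferrule and the tip pick where they are.

Things in the scene. Friction and masses are not known exactly. Their poses are not given: they have to be found in the camera images.
- clamp: Fixed grey cam clamp on the slate. Base plate 100 (x) by 180 (y) by 12 mm; origin on the slate under the middle of the jar's place, plate from y = -120 to +60 mm, z up. Fixed steel V jaw on its +y side, sliding flat steel jaw on its -y side, driven about 3 mm towards +y by the cam; both jaws up to 38 mm above the slate and 32 mm from the jar's axis.
- cam_pivot (a point): Point on the vertical axis of the cam, fixed to the clamp at (0, -80, 62) mm in its frame: the same height as the top of the lever's peg.
- lever_peg (a point): Top centre of the upright round black peg at the end of the cam lever: 14 mm in diameter, its top 62 mm above the slate, standing 32 mm clear above the lever's flat arm (top of the arm 30 mm above the slate). The peg is 70 mm from the pivot, is part of the lever and moves in a horizontal arc about cam_pivot.
- cam (a joint): Angle of the cam lever, rad, growing counter-clockwise seen from above. At 0 (open) the lever points along the clamp's -y; at 1.57 it points along the clamp's +x, with the jaw tight; stop at 1.60. It starts between 0 and 0.25. Stiff: needs about 3 to 5 N at the peg, and stays where it is left.
- jar: Loose round aluminium jar standing on the clamp's plate (underside 12 mm above the slate). Body 64 mm in diameter, 50 mm high; above it a threaded neck 42 mm across. Origin at the centre of its underside, z up, any yaw. With the cam open it has 2 mm of play; the closed cam holds it fast.
- cap: Loose black 12-sided screw cap on the jar: 50 mm across flats, 52 mm across corners, 23.3 mm high, closed top, about 50 g. Origin at the centre of its open underside, z up through the closed top. Screwed down, its underside is 55.7 mm above the jar's, about 68 mm above the slate. Lifted 20 mm or more above that it is clear of the neck.
- mat: Fixed square cork mat 110 by 110 by 4 mm on the slate; origin at the centre of its underside, z up, sides along its x and y.
- block: Bystander: dark rosewood shaping block 75 by 45 by 30 mm, loose, origin at the centre of its underside.
- ferrule: Bystander: horn-coloured ferrule standing upright, 15 mm in diameter, 28 mm high, origin at the centre of its underside.
- pick: Bystander: copper tip pick lying flat, 120 mm long along its x, 10 to 12 mm thick, origin on the slate under its middle.
- jar_rim (a point): Centre of the jar's mouth, at the rim of the threaded neck, 75 mm above the jar's underside; inside the cap while that is on.
- cap_top (a point): Centre of the cap's top face, 23.3 mm over its underside, about 91 mm above the slate at the start. Right-handed thread, easy to turn: counter-clockwise from above it climbs 7 mm a turn and comes free after about 1.5 turns (9.0 to 9.5 rad), 10 mm up; half a turn more does no harm. About 2 mm of axial play; let go part-way it stays.

How it is judged (in metres and radians):
On the way, in this order (a step that is already met when the one before it is completed fails the run):
1. the cam lever is fully home with the cap still on the jar (value of joint cam above 1.42 rad and z of cap in the frame of jar below 0.061 m), for 0.2 s.
2. the cap is unscrewed and lifted clear of the neck, the jar still locked (value of joint cam above 1.42 rad and z of cap in the frame of jar above 0.0757 m and horizontal distance between jar and clamp below 0.008 m), for 0.1 s.
At the end, for the whole second after the job is handed in: Cam lever home (above 1.42 rad); jar upright in the clamp, within 8 mm of its place and not raised over 4 mm; cap at rest on the cork mat, open side down (tilt under 0.1 rad), its centre within 32 mm of the mat's centre along each side, so all of it is on the mat (value of joint cam above 1.42 rad and horizontal distance between jar and clamp below 0.008 m and z of jar in the frame of clamp below 0.016 m and angle between each of jar, cap's own z axis and vertical below 0.1 rad and x of cap in the frame of mat between -0.032 and 0.032 m and y of cap in the frame of mat between -0.032 and 0.032 m and z of cap in the frame of mat below 0.008 m and linear speed of each of cap, jar below 0.02 m/s); the robot touches nothing.
It fails at once if the shaping block or the tip pick is moved more than 20 mm (distance of any of block, pick from where it was at the start of the episode above 0.02 m).
It fails at once if the ferrule is moved more than 20 mm or knocked over (distance of ferrule from where it was at the start of the episode above 0.02 m or angle between ferrule's own z axis and vertical above 0.7 rad).
It fails at once if the jar is pulled up out of the clamp or tipped (z of jar in the frame of clamp above 0.027 m or angle between jar's own z axis and vertical above 0.25 rad).
It fails at once if the cap is dropped or flung (faster than 1.2 m/s, a fall of 7 cm) (linear speed of cap above 1.2 m/s).
It fails at once if the cap is wrenched against the jar's thread with over 75 N (contact force between cap and jar above 75 N).
It also fails if it takes over 72 s, if anything falls off the work surface, if the arm or the gripper's body presses on something with over 40 N, if the wrist force passes 120 N, or if a joint passes its speed limit or range.

### The arm

A 6-joint arm with a two-finger parallel gripper is mounted at the origin on the work surface. World frame = base frame: x ahead of the robot, y to its left, z up, the work surface at z = 0. Lengths are in mm, angles in rad, forces in N, time in s.
With the tool pointing down it reaches from about 350 to 975 mm from the base axis. Payload 7.1 kg.
Tool frame: the origin (TCP) lies between the finger pads; the fingertips stand 17 mm ahead of it and the grasp point (between the pads) lies 2 mm behind it; z points along the fingers, y is the line along which they close (so a half turn about z gives the same grasp; the last joint's range is limited). The gripper opens to 88 mm and grips with 3 to 60 N. Pads are 20 mm wide; open, the fingers measure 115 mm over their backs; the gripper's body (75 mm by 178 mm) begins 61 mm behind the grasp point.
Start: joints at [1.32, 0.423, 1.63, -0, 1.089, -0.019], TCP at [143.55, 608.275, 239.675] pointing down, gripper open.
Joint ranges: [-3, 3], [-0.9, 2.11], [0.09, 2.58], [-1.31, 4.45], [0.11, 2.69], [-2.54, 2.54]. Speed limits (rad/s): [2.39, 2.39, 3.01, 3.14, 3.14, 3.14].

### API

Orientations are given as a rotation vector (axis times angle).
In Python, from workcell import ctrl, eyes, status, workorder gives the robot as it stands (ctrl), with the cameras (eyes), the readings (status) and the job (workorder).
- The arm moves only by the shell command python3 jog.py 'ROWS' [OPENING]. ROWS is a JSON list of rows, 1 to 5 of them, each of 6 numbers: dx, dy, dz in mm, then a rotation vector rx, ry, rz in rad; each row shifts and turns the commanded pose from where the row before left it, along the tool's axes as they then stand; what a row does not reach is not made up. A row lasts 1/12 s, in which the tool goes at most 41.7 mm and 0.125 rad, less where a joint would pass 70% of its speed; a pose out of reach is approached as far as the arm can. OPENING is the finger opening in mm, set as the command begins (- or left out keeps the last). The fingers move at their own pace and stop on an object; the grip force is fixed at half the most. Time passes only in rows, so rows that do not move let the fingers close. It prints the time, the measured TCP pose, the force, the opening and the grip force at its end.
- status.get_obs(): the state, without advancing time (a new reading comes with each control period).
- eyes.get_image(name): name is "side" or "top"; returns a dict with "img" (420x560x3 uint8, red, green, blue), "fx", "fy", "cx", "cy" (pixels), "R" (3x3) and "t" (3): a world point X has camera coordinates R X + t. Camera axes: x right, y down, z forward; pixel columns grow to the right and rows downward; lengths in mm; the calibration is good to about 2 mm. A picture is of the moment at which its call begins. There is no depth.
- workorder.close_job(): hands the job in; it is judged then, once.
The state is a dict: "t": time; "qpos": joint angles; "qvel": joint speeds; "joint_torque": joint torques, N m; "ee_pos": TCP position; "orientation": TCP orientation; "ft_force": force on the tool from outside, world axes, zero at the start; "moment": the same for the moment, N m; "width": finger opening in mm; "grasp_force": force on a finger pad.
Only numpy, scipy, OpenCV 4.12 (cv2) and the standard library are available. Lean on these libraries where they do the work, as an engineer would, in place of code of your own. Each camera call takes 0.05 s, during which the arm holds its last target. There are 200 camera calls.

## Working session

There is one attempt and no reset: what is moved stays moved. The work goes in short steps, Python scripts to look and compute and a shell command to move; the robot and the scene stay as the last step left them, time stands still between calls to the robot, and variables do not carry over. Pictures are saved under pics/ and viewed, at most 10 in all, crops included, and the job is handed in when it is done.

```bash
ls; mkdir -p pics; python3 - <<'E'
from workcell import ctrl, eyes, status, workorder
import cv2,numpy as np
for n in("top","side"):
    d=eyes.get_image(n);cv2.imwrite(f"pics/{n}0.png",d["img"][:,:,::-1]);print(n,d["fx"],d["fy"],d["cx"],d["cy"],np.round(d["R"],3).tolist(),np.round(d["t"],1))
o=status.get_obs();print(o)
E
```

```text
jog.py
pics
workcell.py
top 532.3240351705699 532.3240351705699 276.3528393023489 203.8415261537673 [[0.043, -0.999, -0.005], [-0.978, -0.041, -0.205], [0.204, 0.013, -0.979]] [ -50.6  587.3 1041.6]
side 436.87325424915593 436.87325424915593 278.6090043981954 201.10308607736522 [[-0.727, -0.686, 0.003], [-0.328, 0.343, -0.88], [0.603, -0.641, -0.475]] [428.  292.6 528.2]
{'t': 0.1, 'qpos': array([ 1.32001380e+00,  4.23738356e-01,  1.63060611e+00,  1.90008326e-06,
        1.08860790e+00, -1.90068930e-02]), 'qvel': array([ 0.00099623, -0.00035702, -0.00267926,  0.00045851,  0.00185601,
       -0.0010541 ]), 'joint_torque': array([ 1.51747727e-04, -5.45615852e+01, -2.74325019e+01,  6.44244184e-02,
        1.89332123e-02, -2.46393404e-05]), 'ee_pos': array([143.42606141, 607.82844338, 238.99862796]), 'orientation': array([-3.63237910e-01, -3.12033632e+00,  2.11595078e-03]), 'ft_force': array([ 0.27155602, -0.74577851, -0.35385302]), 'moment': array([ 0.03264503,  0.02258693, -0.00436577]), 'grasp_force': 0.0, 'width': 88.18585976113307}
```

View pics/top0.png

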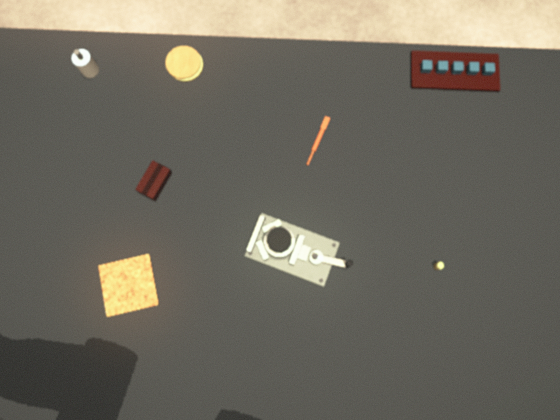

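View pics/side0.png

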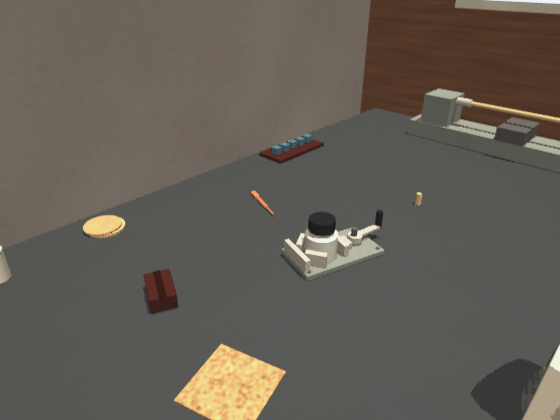

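Top view: jar cap at about (279,240), peg at (348,263), plate at (292,250), mat at (128,285), block at (153,180), pick at (319,140), ferrule at (440,266). Side view: cap at (322,224), peg at (379,217), mat at (232,386).

```bash
cat > h.py <<'E'
from workcell import ctrl, eyes, status, workorder
import cv2,numpy as np
def P(d,X): c=d["R"]@np.array(X,float)+d["t"]; return np.array([d["fx"]*c[0]/c[2]+d["cx"],d["fy"]*c[1]/c[2]+d["cy"]])
def ray(d,u,v):
    R=np.array(d["R"]); return -R.T@d["t"], R.T@np.array([(u-d["cx"])/d["fx"],(v-d["cy"])/d["fy"],1])
def onz(d,uv,z): o,r=ray(d,*uv); return o+r*(z-o[2])/r[2]
def tri(d1,p1,d2,p2):
    a,r=ray(d1,*p1);b,s=ray(d2,*p2);k=np.linalg.lstsq(np.c_[r,-s],b-a,rcond=None)[0]
    x,y=a+r*k[0],b+s*k[1];return (x+y)/2,np.linalg.norm(x-y)
E
python3 - <<'E'
from h import *
T=eyes.get_image("top");S=eyes.get_image("side")
# mat
for d,n in((T,"top"),(S,"side")):
    h=cv2.cvtColor(d["img"],cv2.COLOR_RGB2HSV)
    m=((h[...,0]<32)&(h[...,1]>100)&(h[...,2]>150)).astype(np.uint8)
    if n=="top": m[:230]=0
    else: m[:330]=0
    m[:, 320:]=0
    m=cv2.morphologyEx(m,cv2.MORPH_CLOSE,np.ones((5,5)))
    c=max(cv2.findContours(m,0,2)[0],key=cv2.contourArea)
    q=cv2.approxPolyDP(c,8,True)[:,0]
    W=np.array([onz(d,p,4)[:2] for p in q]);print(n,q.tolist(),W.round(1).tolist(),W.mean(0))
a=cv2.resize(T["img"][205:295,235:365],None,fx=6,fy=6,interpolation=cv2.INTER_CUBIC)[:,:,::-1]
b=cv2.resize(S["img"][200:280,275:405],None,fx=6,fy=6,interpolation=cv2.INTER_CUBIC)[:,:,::-1]
g=lambda x:np.uint8(255*(x/255.)**.6)
cv2.imwrite("pics/ct.png",g(a));cv2.imwrite("pics/cs.png",g(b))
E
```

```text
top [[148, 254], [98, 265], [107, 316], [157, 305]] [[479.6, 244.9], [451.6, 349.4], [346.5, 318.6], [373.5, 216.1]] [412.81263382 282.27022482]
side [[174, 399], [207, 419], [257, 419], [285, 371], [220, 344]] [[450.3, 347.1], [396.0, 335.3], [350.3, 292.0], [374.8, 213.3], [479.7, 244.1]] [410.21238079 286.36955824]
```

View pics/ct.png

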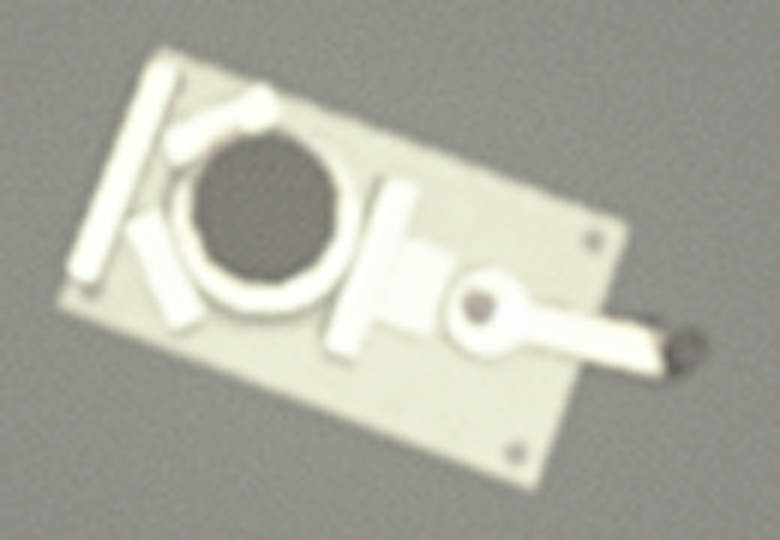

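View pics/cs.png

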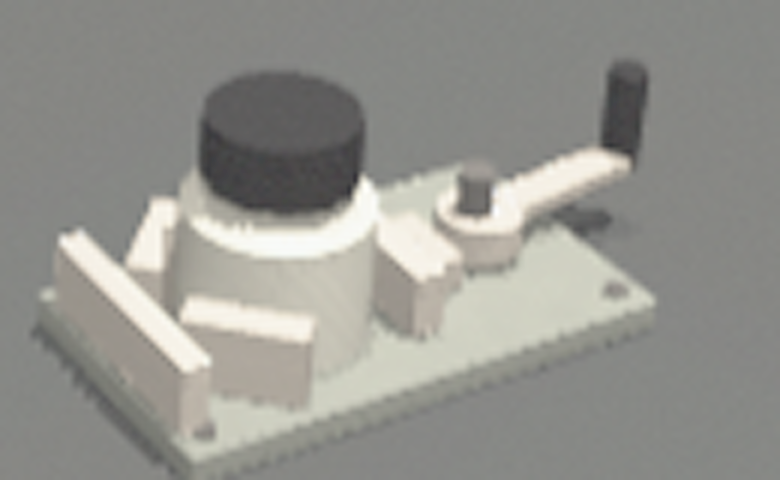

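Crops (6x): in the top one, plate corners (160,45), (628,225), (538,492), (58,300), cap top centre (265,210), peg top (688,350). In the side one, cap top (283,113), peg top (629,68).

```bash
python3 - <<'E'
from h import *
T=eyes.get_image("top");S=eyes.get_image("side")
t=lambda x,y:((x-2.5)/6+235,(y-2.5)/6+205)
s=lambda x,y:((x-2.5)/6+275,(y-2.5)/6+200)
C=np.array([onz(T,t(*p),12)[:2] for p in((160,45),(628,225),(538,492),(58,300))]);print(C.round(1).tolist())
mid=C.mean(0);y=(C[0]+C[3]-C[1]-C[2]);print("len",np.linalg.norm(y)/2);y/=np.linalg.norm(y);x=np.array([y[1],-y[0]])
org=mid+30*y;piv=org-80*y;print("org",org,"x",x,"yaw",np.arctan2(x[1],x[0]),"piv",piv)
print("cap top z91",onz(T,t(265,210),91.5),onz(S,s(283,113),91.5),tri(T,t(265,210),S,s(283,113)))
pt=onz(T,t(688,350),62);ps=onz(S,s(629,68),62);print("peg",pt,ps,tri(T,t(688,350),S,s(629,68)))
for p in(pt,ps):
    v=p[:2]-piv;print(np.linalg.norm(v),"cam",np.arctan2(v@x,-v@y))
for a in(0.2,.5,.9,1.3,1.6): print(a,piv+70*(np.sin(a)*x-np.cos(a)*y))
from scipy.spatial.transform import Rotation as R
print(R.from_rotvec(status.get_obs()["orientation"]).as_matrix().round(3))
E
A='[[-28.6,-28.2,0,0,0,0],[-28.6,-28.2,0,0,0,0],[-28.6,-28.2,0,0,0,0],[-28.6,-28.2,0,0,0,0]]'
python3 jog.py '[[-28.6,-28.2,0,0,0,0],[-28.6,-28.2,0,0,0,0],[-28.6,-28.2,0,0,0,0],[-28.6,-28.2,0,0,0,0]]' 30
python3 jog.py '[[-28.6,-28.2,0,0,0,0],[-28.6,-28.2,0,0,0,0],[-28.6,-28.2,0,0,0,0],[-28.6,-28.2,0,0,0,0]]'
python3 jog.py '[[-28.6,-28.2,0,0,0,0],[-28.6,-28.2,0,0,0,0],[-28.6,-28.2,0,0,0,0],[-28.6,-28.2,0,0,0,0]]'
python3 jog.py '[[-15.8,-35.2,0,0,0,0],[-15.8,-35.2,0,0,0,0],[-15.8,-35.2,0,0,0,0],[-15.8,-35.2,0,0,0,0],[-15.8,-35.2,0,0,0,0]]'
python3 jog.py '[[-15.8,-35.2,0,0,0,0],[-15.8,-35.2,0,0,0,0],[-15.8,-35.2,0,0,0,0],[-15.8,-35.2,0,0,0,0],[-15.8,-35.2,0,0,0,0]]'
python3 jog.py '[[0,0,10,0,0,0.118],[0,0,10,0,0,0.118],[0,0,10,0,0,0.118],[0,0,10,0,0,0.118],[0,0,10,0,0,0.118]]'
python3 jog.py '[[0,0,10,0,0,0.118],[0,0,10,0,0,0.118],[0,0,10,0,0,0.118],[0,0,10,0,0,0.118],[0,0,10,0,0,0.118]]'
python3 jog.py '[[0,0,10,0,0,0.118],[0,0,10,0,0,0.118],[0,0,10,0,0,0.118],[0,0,0,0,0,0]]'
cat > st.py <<'E'
from h import *
import sys
from scipy.spatial.transform import Rotation as R
o=status.get_obs();M=R.from_rotvec(o["orientation"]).as_matrix();p=o["ee_pos"]
print("t",o["t"],"p",p.round(1),"psi",np.arctan2(M[1,1],M[0,1]).round(3),"zax",M[:,2].round(3),"q",o["qpos"].round(2),"F",o["ft_force"].round(1),"w",o["width"],o["grasp_force"])
for a in sys.argv[1:]:
    print(a,"tool delta",(M.T@(np.array(eval(a))-p)).round(1))
E
python3 st.py 473,-179,53
```

```text
t: 0.63
ee_pos: [229.3, 470.7, 239.5]
orientation: [0.362, 3.121, -0.0]
ft_force: [-0.1, 0.6, 0.4]
width: 64.7
grasp_force: 0.0
t: 0.97
ee_pos: [315.0, 334.5, 239.9]
orientation: [0.363, 3.12, 0.001]
ft_force: [-0.1, -0.4, 0.3]
width: 38.1
grasp_force: 0.0
t: 1.3
ee_pos: [400.5, 198.3, 240.0]
orientation: [0.363, 3.12, 0.001]
ft_force: [0.8, -0.1, -0.3]
width: 30.3
grasp_force: 0.0
t: 1.72
ee_pos: [436.3, 8.7, 239.9]
orientation: [0.363, 3.12, 0.0]
ft_force: [0.4, -0.2, 0.0]
width: 30.5
grasp_force: 0.0
t: 2.13
ee_pos: [472.7, -180.9, 239.8]
orientation: [0.364, 3.12, -0.0]
ft_force: [1.2, 1.3, -0.1]
width: 30.0
grasp_force: 0.0
t: 2.55
ee_pos: [472.7, -179.0, 189.2]
orientation: [1.264, 2.876, 0.0]
ft_force: [0.3, 0.0, -0.0]
width: 30.0
grasp_force: 0.0
t: 2.97
ee_pos: [472.8, -178.8, 139.3]
orientation: [2.045, 2.385, 0.0]
ft_force: [-0.7, -0.6, 0.9]
width: 30.0
grasp_force: 0.0
t: 3.3
ee_pos: [471.8, -178.4, 108.2]
orientation: [-2.43, -1.988, 0.002]
ft_force: [-1.0, 1.0, -0.1]
width: 30.1
grasp_force: 0.0
t 3.3 p [ 471.8 -178.4  108.2] psi -0.199 zax [-0.002  0.001 -1.   ] q [-0.39  0.45  1.98  0.    0.71 -0.19] F [-1.   1.  -0.1] w 30.092231389542334 0.0
473,-179,53 tool delta [-0.4  1.4 55.2]
```

```bash
python3 jog.py '[[0,0.5,11,0,0,0],[0,0.5,11,0,0,0],[0,0.5,11,0,0,0],[0,0,11,0,0,0],[0,0,11,0,0,0]]'
python3 jog.py '[[0,0,0,0,0,0],[0,0,0,0,0,0],[0,0,0,0,0,0]]' 20
python3 jog.py '[[0.5,8.4,0,0,0,-0.12],[0.5,8.4,0,0,0,-0.12],[0.5,8.4,0,0,0,-0.12]]'
python3 st.py 498.7,-178.7,53
```

```text
t: 3.72
ee_pos: [474.2, -179.1, 53.5]
orientation: [-2.426, -1.996, 0.0]
ft_force: [0.2, 1.0, -0.1]
width: 29.8
grasp_force: 0.0
t: 3.97
ee_pos: [474.3, -179.1, 54.6]
orientation: [-2.427, -1.995, 0.0]
ft_force: [0.6, 0.3, -0.1]
width: 20.5
grasp_force: 0.0
t: 4.22
ee_pos: [498.2, -179.2, 54.7]
orientation: [-2.022, -2.401, 0.002]
ft_force: [-4.4, 2.0, -1.1]
width: 20.0
grasp_force: 1.7
t 4.2167 p [ 498.2 -179.2   54.7] psi 0.171 zax [-0.003  0.001 -1.   ] q [-0.37  0.58  1.93 -0.    0.63 -0.54] F [-4.4  2.  -1.1] w 19.952167907564714 1.7235865071415901
498.7,-178.7,53 tool delta [0.4 0.6 1.7]
```

```bash
python3 jog.py '[[0.5,8.4,0,0,0,-0.12],[0.5,8.4,0,0,0,-0.12],[0.5,8.4,0,0,0,-0.12],[0.5,8.4,0,0,0,-0.12],[0.5,8.4,0,0,0,-0.12]]'
python3 jog.py '[[0.5,8.4,0,0,0,-0.12],[0.5,8.4,0,0,0,-0.12],[0.5,8.4,0,0,0,-0.12],[0.5,8.4,0,0,0,-0.12],[0,0,0,0,0,0]]'
python3 st.py 553.9,-130.6,55; python3 - <<'E'
from h import *
T=eyes.get_image("top")
a=cv2.resize(T["img"][195:295,235:365],None,fx=6,fy=6,interpolation=cv2.INTER_CUBIC)[:,:,::-1]
cv2.imwrite("pics/ct2.png",np.uint8(255*(a/255.)**.6))
E
```

```text
t: 4.63
ee_pos: [535.5, -160.7, 54.7]
orientation: [-1.222, -2.892, 0.001]
ft_force: [-5.0, -0.3, -1.4]
width: 19.9
grasp_force: 1.7
t: 5.05
ee_pos: [554.1, -132.0, 54.9]
orientation: [-0.501, -3.101, 0.0]
ft_force: [0.3, 0.2, 0.1]
width: 20.2
grasp_force: 0.0
t 5.05 p [ 554.1 -132.    54.9] psi 1.25 zax [-0.001 -0.    -1.   ] q [-0.25  0.61  1.85 -0.    0.68 -1.5 ] F [0.3 0.2 0.1] w 20.190062782774973 0.0
553.9,-130.6,55 tool delta [ 0.7  1.3 -0.1]
```

```bash
python3 jog.py '[[0,1,0,0,0,0],[0,1,0,0,0,0],[0,0,0,0,0,0],[0,-1.5,0,0,0,0],[0,-1.5,0,0,0,0]]'
python3 jog.py '[[0,0,-15,0,0,0],[0,0,-30,0,0,0],[0,0,-40,0,0,0],[0,0,-40,0,0,0],[0,0,-20,0,0,0]]' 88
python3 jog.py '[[-20,-20,0,0,0,0.12],[-20,-20,0,0,0,0.12],[-20,-20,0,0,0,0.12],[-20,-20,0,0,0,0.12],[0,0,0,0,0,0.12]]'
python3 jog.py '[[0,0,0,0,0,0.12],[0,0,0,0,0,0.12],[0,0,0,0,0,0.12],[0,0,0,0,0,0.12],[0,0,0,0,0,0.12]]'
python3 st.py 511,-33,84; python3 - <<'E'
from h import *
for n,(u,v,w,h) in dict(top=(235,195,130,100),side=(275,195,130,90)).items():
    T=eyes.get_image(n)
    a=cv2.resize(T["img"][v:v+h,u:u+w],None,fx=6,fy=6,interpolation=cv2.INTER_CUBIC)[:,:,::-1]
    cv2.imwrite(f"pics/c3{n}.png",np.uint8(255*(a/255.)**.6))
E
```

```text
t: 5.52
ee_pos: [554.1, -133.8, 54.8]
orientation: [0.511, 3.099, 0.001]
ft_force: [-0.1, 0.2, 0.2]
width: 19.8
grasp_force: 0.0
t: 5.93
ee_pos: [555.7, -134.0, 204.1]
orientation: [0.51, 3.095, -0.0]
ft_force: [1.4, 0.2, 1.0]
width: 49.7
grasp_force: 0.0
t: 6.35
ee_pos: [585.7, -245.7, 199.9]
orientation: [1.415, 2.802, -0.001]
ft_force: [-0.6, 0.2, -0.0]
width: 83.5
grasp_force: 0.0
t: 6.77
ee_pos: [584.8, -241.4, 199.5]
orientation: [-2.178, -2.263, -0.001]
ft_force: [-0.7, -0.0, 0.5]
width: 87.9
grasp_force: 0.0
t 6.7667 p [ 584.8 -241.4  199.5] psi 0.038 zax [-0.     0.001 -1.   ] q [-0.41  0.48  1.64  0.    1.02 -0.45] F [-0.7 -0.   0.5] w 87.87065343914993 0.0
511,-33,84 tool delta [211.  -65.7 115.6]
```

View pics/c3top.png

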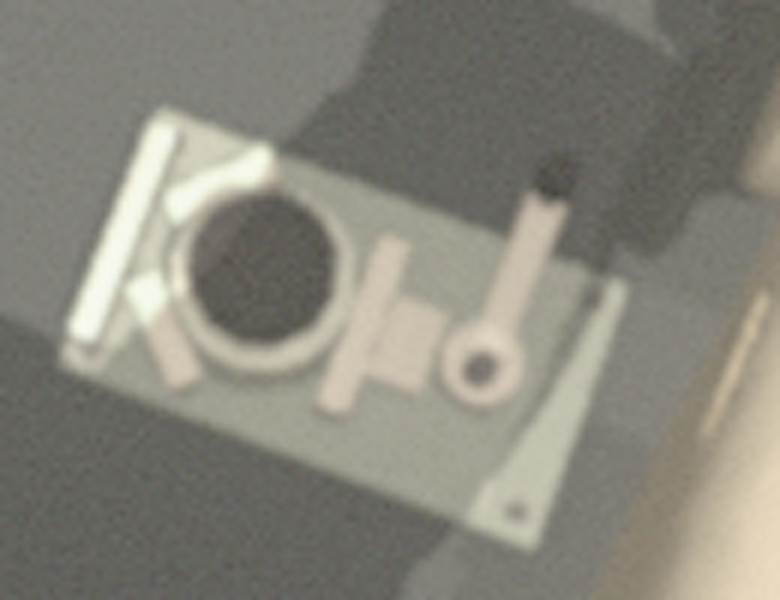

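View pics/c3side.png

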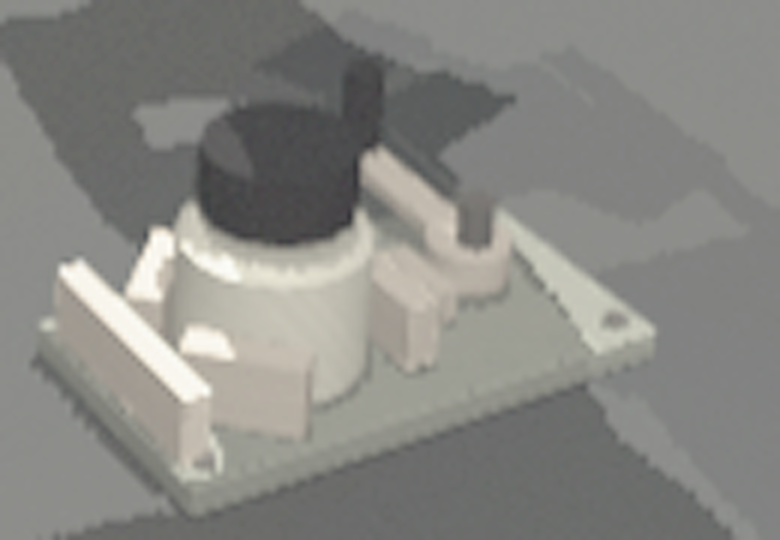

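Lever now points up-right in the top view, square to the plate. Cap top centre is at crop (261,268) top and (279,143) side, peg top at (557,178).

```bash
python3 - <<'E'
from h import *
T=eyes.get_image("top");S=eyes.get_image("side")
t=lambda x,y:((x-2.5)/6+235,(y-2.5)/6+195)
s=lambda x,y:((x-2.5)/6+275,(y-2.5)/6+195)
print("cap",onz(T,t(261,268),91.5),onz(S,s(279,143),91.5))
p=onz(T,t(557,178),62);print("peg",p)
x=np.array([ 0.945,-0.327]);y=np.array([.327,.945]);v=p[:2]-np.array([487.1,-109.6]);print(np.linalg.norm(v),np.arctan2(v@x,-v@y))
E
python3 st.py 511.5,-31.5,150
```

```text
cap [510.91172096 -32.42653472  91.5       ] [512.14364658 -34.23742109  91.5       ]
peg [ 550.33081242 -131.97406745   62.        ]
67.07260643474054 1.5638332368802912
t 6.9667 p [ 584.8 -241.4  199.6] psi 0.049 zax [-0.  0. -1.] q [-0.41  0.48  1.64  0.    1.02 -0.46] F [-0.3 -0.7  0.2] w 87.8412092311121 0.0
511.5,-31.5,150 tool delta [213.2 -63.1  49.6]
```

```bash
python3 jog.py '[[35.4,-10.7,5,0,0,0],[35.4,-10.7,5,0,0,0],[35.4,-10.7,5,0,0,0]]'
python3 jog.py '[[35.4,-10.7,5,0,0,0],[35.4,-10.7,5,0,0,0],[35.4,-10.7,5,0,0,0]]'
python3 jog.py '[[0,0,0,0,0,0.12],[0,0,0,0,0,0.12],[0,0,0,0,0,0.12],[0,0,0,0,0,0.12],[0,0,0,0,0,0.12]]' >/dev/null
python3 jog.py '[[0,0,0,0,0,0.12],[0,0,0,0,0,0.12],[0,0,0,0,0,0.12],[0,0,0,0,0,0.12],[0,0,0,0,0,0.12]]' >/dev/null
python3 jog.py '[[0,0,5,0,0,0.12],[0,0,5,0,0,0.12],[0,0,5,0,0,0.12],[0,0,5,0,0,0.12],[0,0,5,0,0,0.12]]' >/dev/null
python3 jog.py '[[0,0,5,0,0,0.12],[0,0,5,0,0,0.12],[0,0,5,0,0,0.12],[0,0,5,0,0,0.12],[0,0,0,0,0,0]]'
python3 st.py 511.3,-32.8,84
```

```text
t: 7.22
ee_pos: [547.5, -136.1, 184.4]
orientation: [2.169, 2.273, 0.001]
ft_force: [0.9, 0.5, -0.6]
width: 87.7
grasp_force: 0.0
t: 7.47
ee_pos: [510.4, -30.8, 169.6]
orientation: [2.168, 2.274, 0.001]
ft_force: [1.0, 0.1, 0.4]
width: 87.9
grasp_force: 0.0
t: 9.13
ee_pos: [510.7, -32.1, 123.9]
orientation: [2.969, -1.026, -0.002]
ft_force: [-0.3, -0.1, -0.6]
width: 87.7
grasp_force: 0.0
t 9.1333 p [510.7 -32.1 123.9] psi -2.236 zax [-0.001  0.    -1.   ] q [-0.09  0.43  1.95  0.    0.75  2.15] F [-0.3 -0.1 -0.6] w 87.67889154109994 0.0
511.3,-32.8,84 tool delta [ 0.9  0.2 39.9]
```

```bash
python3 jog.py '[[0.9,0.2,8,0,0,0.06],[0,0,8,0,0,0.06],[0,0,8,0,0,0.06],[0,0,8,0,0,0.06],[0,0,8,0,0,0.06]]'
python3 jog.py '[[0,0,0,0,0,0],[0,0,0,0,0,0],[0,0,0,0,0,0],[0,0,0,0,0,0],[0,0,0,0,0,0]]' 40
python3 jog.py '[[0,0,0,0,0,0],[0,0,0,0,0,0],[0,0,0,0,0,0]]'
python3 st.py 511.3,-32.8,84
```

```text
t: 9.55
ee_pos: [512.1, -32.9, 84.7]
orientation: [-2.786, 1.451, -0.001]
ft_force: [0.4, -0.4, 0.5]
width: 87.7
grasp_force: 0.0
t: 9.97
ee_pos: [512.2, -32.9, 85.2]
orientation: [-2.785, 1.454, -0.001]
ft_force: [0.5, 0.1, 0.3]
width: 58.1
grasp_force: 0.0
t: 10.22
ee_pos: [512.1, -32.9, 85.1]
orientation: [-2.784, 1.456, -0.001]
ft_force: [-1.4, -0.3, 4.5]
width: 50.2
grasp_force: 30.0
t 10.2167 p [512.1 -32.9  85.1] psi -2.534 zax [ 0.001 -0.    -1.   ] q [-0.09  0.5   1.97 -0.    0.67  2.45] F [-1.4 -0.3  4.5] w 50.188459791545554 30.000783554278314
511.3,-32.8,84 tool delta [-0.5  0.6  1.1]
```

```bash
python3 jog.py '[[0,0,-0.13,0,0,-0.12],[0,0,-0.13,0,0,-0.12],[0,0,-0.13,0,0,-0.12],[0,0,-0.13,0,0,-0.12],[0,0,-0.13,0,0,-0.12]]'
python3 jog.py '[[0,0,-0.13,0,0,-0.12],[0,0,-0.13,0,0,-0.12],[0,0,-0.13,0,0,-0.12],[0,0,-0.13,0,0,-0.12],[0,0,-0.13,0,0,-0.12]]'
python3 st.py 511.3,-32.8,84
```

```text
t: 10.63
ee_pos: [511.7, -32.9, 85.3]
orientation: [3.091, -0.559, -0.0]
ft_force: [-0.8, -0.9, -1.1]
width: 50.5
grasp_force: 30.0
t: 11.05
ee_pos: [511.5, -33.0, 85.8]
orientation: [3.119, 0.379, -0.001]
ft_force: [-0.4, -1.7, -1.4]
width: 49.9
grasp_force: 30.0
t 11.05 p [511.5 -33.   85.8] psi -1.329 zax [-0.001 -0.    -1.   ] q [-0.09  0.5   1.97 -0.    0.67  1.24] F [-0.4 -1.7 -1.4] w 49.93055252810131 29.996522963047028
511.3,-32.8,84 tool delta [-0.2 -0.2  1.8]
```

Smooth. Continue the first stroke.

```bash
python3 jog.py '[[0,0,-0.13,0,0,-0.12],[0,0,-0.13,0,0,-0.12],[0,0,-0.13,0,0,-0.12],[0,0,-0.13,0,0,-0.12],[0,0,-0.13,0,0,-0.12]]' | grep force
python3 jog.py '[[0,0,-0.13,0,0,-0.12],[0,0,-0.13,0,0,-0.12],[0,0,-0.13,0,0,-0.12],[0,0,-0.13,0,0,-0.12],[0,0,-0.13,0,0,-0.12]]' | grep force
python3 jog.py '[[0,0,-0.13,0,0,-0.12],[0,0,-0.13,0,0,-0.12],[0,0,-0.13,0,0,-0.12],[0,0,-0.13,0,0,-0.12],[0,0,-0.13,0,0,-0.12]]' | grep force
python3 jog.py '[[0,0,-0.13,0,0,-0.12],[0,0,-0.13,0,0,-0.12],[0,0,-0.13,0,0,-0.12],[0,0,-0.13,0,0,-0.12],[0,0,-0.13,0,0,-0.12]]' | grep force
python3 jog.py '[[0,0,-0.13,0,0,-0.12],[0,0,-0.13,0,0,-0.12],[0,0,-0.13,0,0,-0.12],[0,0,-0.13,0,0,-0.12],[0,0,-0.13,0,0,-0.12]]' | grep force
python3 jog.py '[[0,0,-0.13,0,0,-0.12],[0,0,-0.13,0,0,-0.12],[0,0,-0.13,0,0,-0.12],[0,0,-0.13,0,0,-0.12],[0,0,0,0,0,0]]'
python3 st.py
```

```text
ft_force: [0.6, -2.8, 0.1]
grasp_force: 30.0
ft_force: [0.3, -5.6, -0.4]
grasp_force: 30.0
ft_force: [0.7, -5.5, 0.2]
grasp_force: 30.0
ft_force: [1.2, -2.6, -0.7]
grasp_force: 30.0
ft_force: [1.0, -1.1, -0.5]
grasp_force: 30.0
t: 13.55
ee_pos: [512.4, -33.0, 89.9]
orientation: [-0.896, 3.01, -0.001]
ft_force: [2.9, 1.0, -0.0]
width: 50.3
grasp_force: 30.0
t 13.55 p [512.4 -33.   89.9] psi 2.15 zax [ 0.001 -0.    -1.   ] q [-0.09  0.5   1.96  0.    0.68 -2.24] F [ 2.9  1.  -0. ] w 50.26046852193576 29.998435392044485
```

```bash
python3 jog.py '[[0,0,-0.13,0,0,-0.12],[0,0,-0.13,0,0,-0.12],[0,0,0,0,0,0]]' | grep force
python3 jog.py '[[0,0,0,0,0,0],[0,0,0,0,0,0],[0,0,0,0,0,0],[0,0,0,0,0,0],[0,0,0,0,0,0]]' 80
python3 st.py; python3 jog.py '[[0,0,0,0,0,0.124],[0,0,0,0,0,0.124],[0,0,0,0,0,0.124],[0,0,0,0,0,0.124],[0,0,0,0,0,0.124]]' | grep force
python3 jog.py '[[0,0,0,0,0,0.124],[0,0,0,0,0,0.124],[0,0,0,0,0,0.124],[0,0,0,0,0,0.124],[0,0,0,0,0,0.124]]' | grep ft
python3 jog.py '[[0,0,0,0,0,0.124],[0,0,0,0,0,0.124],[0,0,0,0,0,0.124],[0,0,0,0,0,0.124],[0,0,0,0,0,0.124]]' | grep ft
python3 jog.py '[[0,0,0,0,0,0.124],[0,0,0,0,0,0.124],[0,0,0,0,0,0.124],[0,0,0,0,0,0.124],[0,0,0,0,0,0.124]]' | grep ft
python3 jog.py '[[0,0,0,0,0,0.124],[0,0,0,0,0,0.124],[0,0,0,0,0,0.124],[0,0,0,0,0,0.124],[0,0,0,0,0,0.124]]' | grep ft
python3 jog.py '[[0,0,0,0,0,0.124],[0,0,0,0,0,0.124],[0,0,0,0,0,0.124],[0,0,0,0,0,0.124],[0,0,0,0,0,0.124]]' | grep ft
python3 jog.py '[[0,0,0,0,0,0.124],[0,0,0,0,0,0.124],[0,0,0,0,0,0.124],[0,0,0,0,0,0.124],[0,0,0,0,0,0.124]]' | grep ft
python3 jog.py '[[0,0,0,0,0,0.124],[0,0,0,0,0,0.124],[0,0,0,0,0,0.124],[0,0,0,0,0,0],[0,0,0,0,0,0]]' | grep ft
python3 st.py 511.7,-32.8,90
```

```text
ft_force: [2.1, 1.0, -0.2]
grasp_force: 30.0
t: 14.22
ee_pos: [511.6, -32.8, 89.9]
orientation: [1.242, -2.885, -0.0]
ft_force: [-0.1, 0.4, -0.8]
width: 78.6
grasp_force: 0.0
t 14.2167 p [511.6 -32.8  89.9] psi 2.384 zax [-0.  0. -1.] q [-0.09  0.49  1.97  0.    0.68 -2.47] F [-0.1  0.4 -0.8] w 78.59458405870038 0.0
ft_force: [-0.1, 0.2, -0.3]
grasp_force: 0.0
ft_force: [-0.4, 0.1, 0.3]
ft_force: [0.7, -0.2, 0.5]
ft_force: [-0.9, 0.6, -0.2]
ft_force: [0.3, 0.4, -0.4]
ft_force: [0.6, -0.6, -0.5]
ft_force: [-0.4, 0.2, 0.3]
ft_force: [-0.8, 0.1, 0.5]
t 17.55 p [511.8 -32.9  90. ] psi -2.324 zax [-0. -0. -1.] q [-0.09  0.49  1.97 -0.    0.68  2.24] F [-0.8  0.1  0.5] w 80.11580917165415 0.0
511.7,-32.8,90 tool delta [-0.1 -0.  -0. ]
```

```bash
python3 jog.py '[[0,0,0,0,0,0],[0,0,0,0,0,0],[0,0,0,0,0,0],[0,0,0,0,0,0],[0,0,0,0,0,0]]' 40 | grep -v pos
python3 jog.py '[[0,0,0,0,0,0],[0,0,0,0,0,0],[0,0,0,0,0,0]]' | grep -v pos
python3 jog.py '[[0,0,-0.14,0,0,-0.124],[0,0,-0.14,0,0,-0.124],[0,0,-0.14,0,0,-0.124],[0,0,-0.14,0,0,-0.124],[0,0,-0.14,0,0,-0.124]]' | grep ft
python3 jog.py '[[0,0,-0.14,0,0,-0.124],[0,0,-0.14,0,0,-0.124],[0,0,-0.14,0,0,-0.124],[0,0,-0.14,0,0,-0.124],[0,0,-0.14,0,0,-0.124]]' | grep ft
python3 jog.py '[[0,0,-0.14,0,0,-0.124],[0,0,-0.14,0,0,-0.124],[0,0,-0.14,0,0,-0.124],[0,0,-0.14,0,0,-0.124],[0,0,-0.14,0,0,-0.124]]' | grep ft
python3 jog.py '[[0,0,-0.14,0,0,-0.124],[0,0,-0.14,0,0,-0.124],[0,0,-0.14,0,0,-0.124],[0,0,-0.14,0,0,-0.124],[0,0,-0.14,0,0,-0.124]]' | grep ft
python3 jog.py '[[0,0,-0.14,0,0,-0.124],[0,0,-0.14,0,0,-0.124],[0,0,-0.14,0,0,-0.124],[0,0,-0.14,0,0,-0.124],[0,0,-0.14,0,0,-0.124]]' | grep ft
python3 jog.py '[[0,0,-0.14,0,0,-0.124],[0,0,-0.14,0,0,-0.124],[0,0,-0.14,0,0,-0.124],[0,0,-0.14,0,0,-0.124],[0,0,-0.14,0,0,-0.124]]' | grep ft
python3 jog.py '[[0,0,-0.14,0,0,-0.124],[0,0,-0.14,0,0,-0.124],[0,0,-0.14,0,0,-0.124],[0,0,-0.14,0,0,-0.124],[0,0,-0.14,0,0,-0.124]]' | grep ft
python3 jog.py '[[0,0,-0.14,0,0,-0.124],[0,0,-0.14,0,0,-0.124],[0,0,-0.14,0,0,-0.124],[0,0,0,0,0,0],[0,0,0,0,0,0]]'
python3 st.py
```

```text
t: 17.97
orientation: [2.92, -1.159, 0.0]
ft_force: [-0.5, -0.3, -0.9]
width: 50.2
grasp_force: 30.4
t: 18.22
orientation: [2.92, -1.159, 0.0]
ft_force: [-0.7, -0.5, -0.7]
width: 50.0
grasp_force: 30.0
ft_force: [-0.7, -0.8, 0.5]
ft_force: [-0.1, -1.6, -1.2]
ft_force: [1.0, -2.3, -0.4]
ft_force: [-0.0, -2.3, 0.0]
ft_force: [1.1, -1.9, -0.4]
ft_force: [1.4, -1.4, 0.2]
ft_force: [0.1, 0.6, 0.5]
t: 21.55
ee_pos: [512.1, -32.9, 95.4]
orientation: [-1.238, 2.887, -0.0]
ft_force: [0.6, 0.0, 0.5]
width: 49.9
grasp_force: 30.0
t 21.55 p [512.1 -32.9  95.4] psi 2.381 zax [ 0.001  0.    -1.   ] q [-0.09  0.49  1.96  0.    0.69 -2.47] F [0.6 0.  0.5] w 49.857941152630325 29.99925444368273
```

```bash
python3 jog.py '[[0,0,-1,0,0,0],[0,0,-1,0,0,0],[0,0,0,0,0,0]]'
python3 jog.py '[[0,0,-1,0,0,0],[0,0,0,0,0,0]]'
```

```text
t: 21.8
ee_pos: [512.0, -32.9, 97.5]
orientation: [-1.242, 2.886, -0.0]
ft_force: [1.0, -0.9, -0.0]
width: 50.5
grasp_force: 30.0
t: 21.97
ee_pos: [511.9, -32.9, 98.5]
orientation: [-1.243, 2.885, -0.0]
ft_force: [1.3, -0.6, -0.5]
width: 50.4
grasp_force: 30.0
```

```bash
python3 jog.py '[[0,0,-4,0,0,0],[0,0,-4,0,0,0],[0,0,-6,0,0,0],[0,0,-6,0,0,0],[0,0,-6,0,0,0]]'
python3 jog.py '[[0,0,-10,0,0,0],[0,0,-10,0,0,0],[0,0,-10,0,0,0],[0,0,-10,0,0,0],[0,0,0,0,0,0]]'
python3 jog.py '[[-10,18,0,0,0,0],[-13.3,24.1,0,0,0,0],[-13.3,24.1,0,0,0,0],[-13.3,24.1,0,0,0,0],[-13.3,24.1,0,0,0,0]]' | grep width
python3 jog.py '[[-13.3,24.1,0,0,0,0],[-13.3,24.1,0,0,0,0],[-13.3,24.1,0,0,0,0],[-13.3,24.1,0,0,0,0],[-13.3,24.1,0,0,0,0]]' | grep width
python3 jog.py '[[-10,18,0,0,0,0],[-10,18,0,0,0,0],[-6,12,0,0,0,0],[0,0,0,0,0,0],[0,0,0,0,0,0]]'
python3 st.py 412.8,282.3,26
python3 - <<'E'
from h import *
d=eyes.get_image("side");cv2.imwrite("pics/s4.png",np.uint8(255*(d["img"][:,:,::-1]/255.)**.6))
E
```

```text
t: 22.38
ee_pos: [511.8, -32.9, 125.1]
orientation: [-1.244, 2.885, 0.0]
ft_force: [0.5, 0.1, 0.0]
width: 50.0
grasp_force: 30.0
t: 22.8
ee_pos: [513.2, -33.0, 166.8]
orientation: [-1.243, 2.882, -0.003]
ft_force: [0.4, -0.7, -0.4]
width: 50.1
grasp_force: 30.0
width: 50.1
width: 50.3
t: 24.05
ee_pos: [412.7, 274.8, 164.2]
orientation: [1.246, -2.883, 0.0]
ft_force: [-1.1, -0.4, -0.3]
width: 50.2
grasp_force: 30.0
t 24.05 p [412.7 274.8 164.2] psi 2.387 zax [-0. -0. -1.] q [ 0.56  0.35  1.97 -0.    0.83 -1.82] F [-1.1 -0.4 -0.3] w 50.20188327640366 29.99965185765177
412.8,282.3,26 tool delta [ -5.6   5.1 138.2]
```

View pics/s4.png

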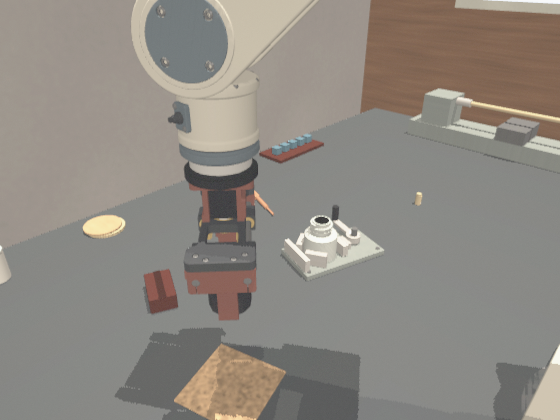

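The cap is held in the gripper at about (230,300), over the mat. The jar, with its bare neck, still stands in the clamp at (321,240), and the lever is home. Now lowering.

```bash
python3 jog.py '[[-5.6,5.1,20,0,0,0],[0,0,25,0,0,0],[0,0,25,0,0,0],[0,0,25,0,0,0],[0,0,20,0,0,0]]' | grep pos
python3 jog.py '[[0,0,8,0,0,0],[0,0,8,0,0,0],[0,0,5,0,0,0],[0,0,0,0,0,0],[0,0,0,0,0,0]]'
python3 jog.py '[[0,0,1,0,0,0],[0,0,1,0,0,0],[0,0,0,0,0,0]]'
python3 st.py 412.8,282.3,21.5
```

```text
ee_pos: [413.1, 280.7, 47.9]
t: 24.93
ee_pos: [413.6, 282.2, 28.9]
orientation: [-1.243, 2.884, 0.0]
ft_force: [0.1, -0.1, -0.1]
width: 50.2
grasp_force: 30.0
t: 25.18
ee_pos: [413.4, 282.3, 26.8]
orientation: [-1.244, 2.884, 0.0]
ft_force: [0.0, 1.3, -0.3]
width: 50.1
grasp_force: 30.0
t 25.1833 p [413.4 282.3  26.8] psi 2.385 zax [ 0.001  0.001 -1.   ] q [ 0.58  0.6   2.   -0.    0.53 -1.81] F [ 0.   1.3 -0.3] w 50.114829078656896 29.99963626731187
412.8,282.3,21.5 tool delta [0.4 0.4 5.3]
```

```bash
python3 jog.py '[[0,0,1,0,0,0],[0,0,1,0,0,0],[0,0,1,0,0,0],[0,0,0,0,0,0]]' | egrep "pos|ft"
python3 jog.py '[[0,0,0.7,0,0,0],[0,0,0,0,0,0]]' | egrep "pos|ft"
python3 jog.py '[[0,0,0.6,0,0,0],[0,0,0,0,0,0]]' | egrep "pos|ft"
```

```text
ee_pos: [413.0, 282.1, 23.2]
ft_force: [0.4, 0.6, 0.2]
ee_pos: [413.1, 282.1, 22.5]
ft_force: [1.0, -0.4, 0.0]
ee_pos: [413.1, 282.1, 21.9]
ft_force: [1.1, -0.1, -1.1]
```

```bash
python3 jog.py '[[0,0,0.4,0,0,0],[0,0,0,0,0,0],[0,0,0,0,0,0]]' | egrep "pos|ft"
python3 jog.py '[[0,0,0.4,0,0,0],[0,0,0,0,0,0],[0,0,0,0,0,0]]' | egrep "pos|ft"
```

```text
ee_pos: [413.1, 282.1, 21.6]
ft_force: [1.2, 0.8, -0.2]
ee_pos: [413.2, 282.1, 21.5]
ft_force: [-0.4, -2.3, 4.0]
```

Contact felt; release and lift away.

```bash
python3 jog.py '[[0,0,0,0,0,0],[0,0,0,0,0,0],[0,0,0,0,0,0],[0,0,0,0,0,0],[0,0,0,0,0,0]]' 85
python3 jog.py '[[0,0,0,0,0,0],[0,0,-3,0,0,0],[0,0,-10,0,0,0],[0,0,-25,0,0,0],[0,0,-35,0,0,0]]'
python3 jog.py '[[0,0,-40,0,0,0],[0,0,-40,0,0,0],[0,0,-30,0,0,0],[20,-30,0,0,0,0],[20,-30,0,0,0,0]]' | grep width
python3 jog.py '[[20,-30,0,0,0,0],[20,-30,0,0,0,0],[20,-30,0,0,0,0],[0,0,0,0,0,0],[0,0,0,0,0,0]]'
python3 - <<'E'
from h import *
a=[eyes.get_image(n)["img"] for n in("top","side")]
m=np.vstack([cv2.resize(a[0][190:340,60:380],(800,375)),cv2.resize(a[1][190:420,100:440],(332,225))if 0 else cv2.resize(a[1][190:420],(800,225))])
cv2.imwrite("pics/f.png",np.uint8(255*(m[:,:,::-1]/255.)**.6))
E
```

```text
t: 26.77
ee_pos: [413.4, 282.3, 21.4]
orientation: [-1.244, 2.884, 0.0]
ft_force: [1.2, -1.1, 4.9]
width: 80.7
grasp_force: 2.3
t: 27.18
ee_pos: [411.2, 280.9, 93.4]
orientation: [1.242, -2.88, 0.001]
ft_force: [-0.2, 0.6, -0.6]
width: 85.3
grasp_force: 0.0
width: 84.9
t: 28.02
ee_pos: [453.5, 104.9, 204.7]
orientation: [-1.238, 2.887, 0.0]
ft_force: [0.7, -0.7, -0.2]
width: 85.2
grasp_force: 0.0
```

View pics/f.png

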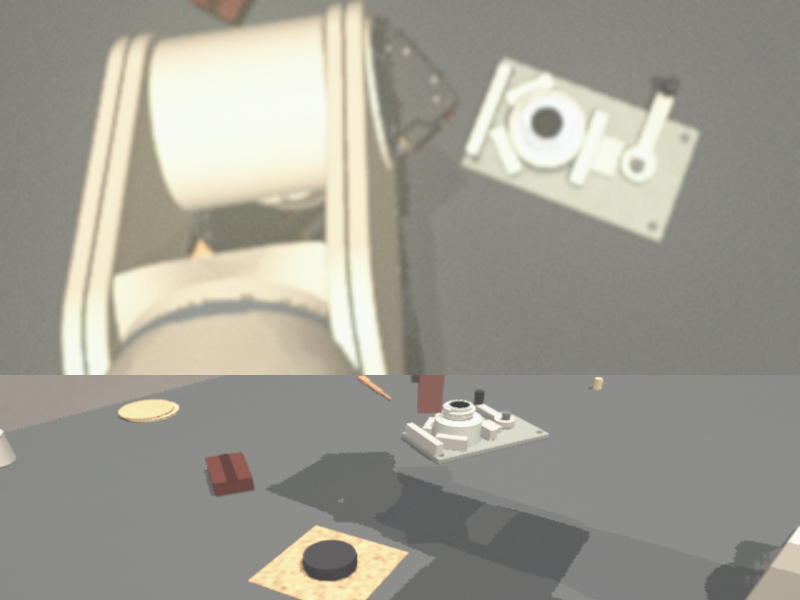

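The cap sits flat in the middle of the mat at (330,560) in the composite. The jar is in the clamp with the lever home, and the block, pick and ferrule look undisturbed. Handing in.

```bash
python3 -c "
from workcell import ctrl, eyes, status, workorder
print(workorder.close_job())"
```

```text
the job is handed in; nothing more can be done
None
```

I locked the lever home, unscrewed the cap and set it open side down in the middle of the cork mat, with the jar still in the clamp; the job is handed in at about 28 s, but no verdict was returned.

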